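# Hold a bottle down in the press-to-run shaker

### The arm

A 7-joint arm with a two-finger parallel gripper is mounted at the origin on a cart in front of the work surface, level with it; the furniture and walls round the work are solid. World frame = base frame: x ahead of the robot, y to its left, z up, the work surface at z = 0. Lengths are in m, angles in rad, forces in N, time in s.
With the tool pointing down it reaches from about 0.425 to 0.875 m from the base axis. Payload 9.9 kg.
Tool frame: the origin (TCP) lies at the very end of the fingers, on their centre line; the grasp point (between the pads) lies robot.grip_depth behind it (robot.grip_depth is the distance from the TCP to the grasp point, in m); z points along the fingers, y is the line along which they close (so a half turn about z gives the same grasp; the last joint's range is limited). The gripper opens to 85 mm and grips with 20 to 120 N. Pads are 22 mm wide; open, the fingers measure 114 mm over their backs; the gripper's body (76 mm by 85 mm) begins 54 mm behind the grasp point. The pads swing forward as they close: fully open they stand 13 mm farther back than shut.
Start: joints at [-0.084, 0.576, 0.025, 1.437, -0.015, 1.129, -0.057], TCP at [0.675, 0, 0.231] pointing down, gripper open.
Joint ranges: [-2.76, 2.76], [-0.34, 2.15], [-1.52, 1.57], [0.19, 2.46], [-1.09, 4.23], [0.17, 1.99], [-2.82, 2.82]. Speed limits (rad/s): [2.22, 2.22, 3.01, 3.01, 3.14, 3.14, 3.14].

### API

Orientations are given as a 3x3 rotation matrix whose columns are the frame's x, y, z axes.
In Python, from cell import robot gives the robot as it stands.
- The arm moves only by the tool arm_command, never from a script. Its arguments are lists of equal length, an entry for each row: "hand": the finger opening in mm, from 0 to 85.4; "offset": the shift along the tool's x, y, z in mm, a list of three; "delta_rot": the turn, a rotation vector about the tool's x, y, z in degrees, a list of three. A call has 1 to 8 rows; each row is the pose to reach, as a shift and turn from the pose commanded when the call began, along the tool's axes at that moment; what a row does not reach only later rows make up. A row lasts 1/12 s, in which the tool goes at most 41.7 mm and 7.16 degrees, less where a joint would pass 70% of its speed; a pose out of reach is approached as far as the arm can. A call with a gripper value outside its range is refused whole. The fingers move at their own pace and stop on an object; the grip force is fixed at half the most. Time passes only in rows, so rows that repeat a pose let the fingers close. It gives the time, the measured TCP pose, the force, the opening and the grip force at its end, in the units of the state.
- robot.sense(): the state, without advancing time (a new reading comes with each control period).
- robot.get_image(name): name is "scene" or "side" or "wrist"; returns a dict with "frame" (420x560x3 uint8, blue, green, red), "vertical_fov" (degrees; the focal length in pixels is half the picture's height over the tangent of half this angle, whatever the lens; pixels are square), "cx", "cy" (the principal point, pixels), "extrinsics" (4x4, takes a point from world to camera coordinates); the wrist camera has in their place "tool_from_camera" (4x4, takes a point from camera to tool coordinates, whose origin is the TCP and whose axes are the flange's). Camera axes: x right, y up, looking along -z (the intrinsics and any distortion apply to the point x, -y, -z); pixel columns grow to the right and rows downward; lengths in m; the calibration is good to about 2 mm. A picture is of the moment at which its call begins: read the wrist's pose just before it. There is no depth.
- robot.finish_job(): hands the job in; it is judged then, once.
The state is a dict: "t": time; "qpos": joint angles; "joint_vel": joint speeds; "joint_torque": joint torques, N m; "ee_pos": TCP position; "tcp_rot": TCP orientation; "force": force on the tool from outside, world axes, zero at the start; "wrist_torque": the same for the moment, N m; "grip_width": opening from 0.0 (shut) to 1.0 (fully open); "finger_force": force on a finger pad.
Only numpy, scipy, OpenCV 4.12 (cv2) and the standard library are available. Lean on these libraries where they do the work, as an engineer would, in place of code of your own. Each camera call takes 0.05 s, during which the arm holds its last target. There are 200 camera calls.

### The job

The little bench shaker runs only while a bottle is pressed down into one of its two sprung rings, and today only the ring with the green tag in front of it works; do not press the red-tagged one. Pick up the amber bottle with the black screw cap, stand it upright in the green-tagged ring, push it down to the end of the spring's travel with the bottle alone touching the shaker, and hold it there for three seconds. Finish still holding it down, and leave the two other bottles standing where they are.

Things in the scene. Friction and masses are not known exactly. Their poses are not given: they have to be found in the camera images.
- bottle: Amber glass bottle with a black screw cap and a pale label with a red band, standing loose on the table: round body 39 mm across (straight wall up to about 70 mm), cap 22 mm across, 102 mm tall in all, 0.08 to 0.17 kg. Origin: centre of its underside; z up along the bottle. It starts on any of three spots that it shares with the two other loose bottles, at least 80 mm apart centre to centre.
- shaker: Bench shaker, fixed to the table: white housing 150 mm (x) by 190 mm (y), its top 42 mm above the table, with two sprung black rings side by side. Origin: centre of its underside; its own -x is the front (switch side), +y the left ring's side. It may be turned up to 0.4 rad either way. Ring axes stand at (0.020, +-0.050) in its frame, tags in front of them at (-0.048, +-0.050).
- ring_left (a joint): How far the left (+y) ring is pressed down, m: 0 up, 0.014 at its stop. A spring pushes up with 4 N at 0 and 11 N at the stop (500 N/m), so the bottle's weight alone does not sink it.
- ring_right (a joint): The same for the right (-y) ring.
- ring_left_seat (a point): Centre of the left ring's inner floor, where the bottle's underside rests; it moves down with the ring (67 mm above the table when up, 53 mm at the stop). The ring is a cup closed below: inside 46 mm across, 20 mm deep, flaring to 55 mm at the rim, 64 mm across outside.
- ring_right_seat (a point): The same point of the right ring.
- tag_green: Green disc, 29 mm across and 5 mm thick, fixed on the shaker's top in front of one ring (68 mm from that ring's axis): that ring is the one to use. Origin: centre of its underside.
- tag_red: Red disc of the same size in front of the other ring, which is out of service.
- white_cap_bottle: Bystander: loose small amber bottle with a white cap, 29 mm across, 71 mm tall. Origin: centre of its underside.
- dropper_bottle: Bystander: loose amber dropper bottle with a black rubber bulb, 39 mm across, 128 mm tall. Origin: centre of its underside.
Things that resemble listed ones, but are neither listed nor needed, are in the scene too. Leave any purple look-alike of the bottle alone.

How it is judged:
On the way, in this order (a step that is already met when the one before it is completed fails the run):
1. the bottle is lifted clear of the table (height (world z) of bottle above 0.06 m), for 0.1 s.
2. the bottle is held pressed down, upright, in the green-tagged ring for 2 s (((y of tag_green in the frame of shaker above 0 m and horizontal distance between bottle and ring_left_seat below 0.008 m and z of bottle in the frame of ring_left_seat between -0.006 and 0.006 m and value of joint ring_left above 0.01 m and value of joint ring_right below 0.003 m) or (y of tag_green in the frame of shaker below 0 m and horizontal distance between bottle and ring_right_seat below 0.008 m and z of bottle in the frame of ring_right_seat between -0.006 and 0.006 m and value of joint ring_right above 0.01 m and value of joint ring_left below 0.003 m)) and angle between bottle's own z axis and vertical below 0.15 rad and contact force between the fingers and bottle above 1 N and contact force between bottle and shaker above 5 N and contact force between each of the fingers, the arm and shaker below 0.5 N), for 2 s.
At the end, for the whole second after the job is handed in: Bottle in the green-tagged ring (8 mm from its axis, 6 mm from its floor, tilt under 0.15 rad, at rest), ring over 10 mm down, over 5 N on the shaker, fingers on the bottle, robot off the shaker, other ring under 3 mm down, the two other bottles upright within 30 mm of their starts (all of step 2 and linear speed of bottle below 0.02 m/s and distance of each of white_cap_bottle, dropper_bottle from where it was at the start of the episode below 0.03 m and angle between each of white_cap_bottle, dropper_bottle's own z axis and vertical below 0.2 rad); the arm keeps its last pose, push and grip.
It fails at once if the red-tagged ring is pressed down more than 4 mm ((y of tag_green in the frame of shaker above 0 m and value of joint ring_right above 0.004 m) or (y of tag_green in the frame of shaker below 0 m and value of joint ring_left above 0.004 m)).
It fails at once if one of the other bottles is shifted more than 30 mm or tipped over (distance of any of white_cap_bottle, dropper_bottle from where it was at the start of the episode above 0.03 m or angle between any of white_cap_bottle, dropper_bottle's own z axis and vertical above 0.5 rad).
It also fails if it takes over 45 s, if anything falls off the work surface, if the arm or the gripper's body presses on something with over 40 N, if the wrist force passes 120 N, or if a joint passes its speed limit or range.

## Working session

There is one attempt and no reset: what is moved stays moved. The work goes in short steps, Python scripts to look and compute and a tool call to move; the robot and the scene stay as the last step left them, time stands still between calls to the robot, and variables do not carry over. Pictures are saved under pics/ and viewed, at most 10 in all, crops included, and the job is handed in when it is done.

Besides the shell and the picture viewer there is one more tool, called after ">>>" in YAML: its name, and indented under it one key for each argument. arm_command: Moves the arm, as the interface text tells. Its arguments: {"type":"object","properties":{"hand":{"type":"array"},"offset":{"type":"array"},"delta_rot":{"type":"array"}},"required":["hand","offset","delta_rot"]}

```bash
ls; mkdir -p pics; python3 - <<'E'
from cell import robot
import cv2,pickle
s=robot.sense();print(s['ee_pos'],s['tcp_rot'],robot.grip_depth,s['t'],s['grip_width'])
d={}
for n in("scene","side","wrist"):
    i=robot.get_image(n);d[n]=i;cv2.imwrite(f"pics/{n}0.png",i["frame"]);print(n,{k:v for k,v in i.items() if k!='frame'})
pickle.dump((s,d),open("d0.pkl","wb"))
E
```

```text
pics
[6.74533198e-01 2.65051829e-05 2.30444148e-01] [[-6.34279237e-05  9.99998609e-01 -1.66644894e-03]
 [ 9.99999995e-01  6.32962639e-05 -7.90587873e-05]
 [-7.89531974e-05 -1.66645394e-03 -9.99998608e-01]] 0.0187 0.0 1.0030245424443642
scene {'vertical_fov': 56.41192072109115, 'cx': 278.82368637886964, 'cy': 210.39199060034184, 'extrinsics': array([[-0.48992308, -0.87170995, -0.00985553,  0.47349762],
       [ 0.67708451, -0.38761112,  0.62555111, -0.27006745],
       [-0.54911924,  0.2997989 ,  0.78012094, -0.70247407],
       [ 0.        ,  0.        ,  0.        ,  1.        ]])}
side {'vertical_fov': 49.94063513466521, 'cx': 285.67747896159483, 'cy': 210.23264358076375, 'extrinsics': array([[ 0.91344001, -0.40610762,  0.02653223, -0.34444052],
       [ 0.13425835,  0.36224221,  0.92236396, -0.24324518],
       [-0.38419012, -0.83896197,  0.38540987, -0.4758886 ],
       [ 0.        ,  0.        ,  0.        ,  1.        ]])}
wrist {'vertical_fov': 58.418048624156235, 'cx': 283.0095631304316, 'cy': 209.34716462220447, 'tool_from_camera': array([[ 2.75315685e-04,  9.62111857e-01,  2.72654909e-01,
         6.88753934e-02],
       [ 9.99999961e-01, -2.75251583e-04, -3.84840432e-05,
         7.61260475e-04],
       [ 3.80227408e-05,  2.72654909e-01, -9.62111895e-01,
        -1.43184790e-01],
       [ 0.00000000e+00,  0.00000000e+00,  0.00000000e+00,
         1.00000000e+00]])}
```

View pics/scene0.png

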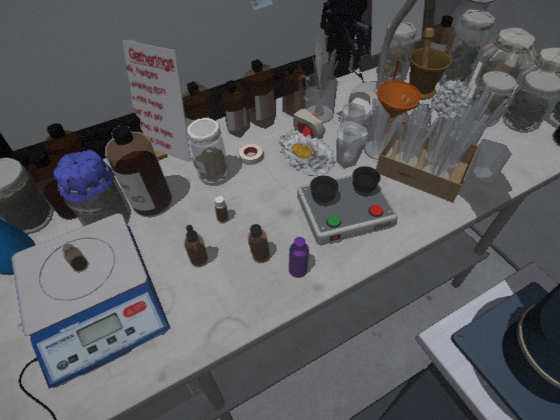

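View pics/side0.png

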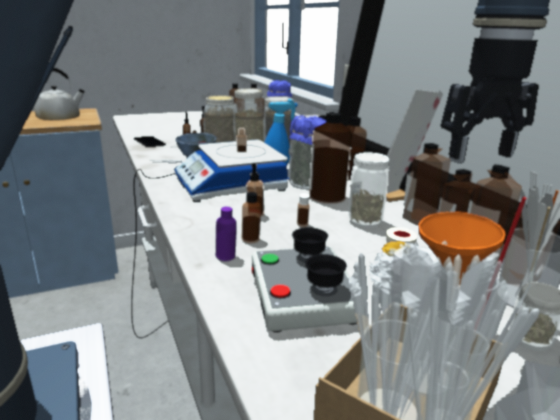

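View pics/wrist0.png

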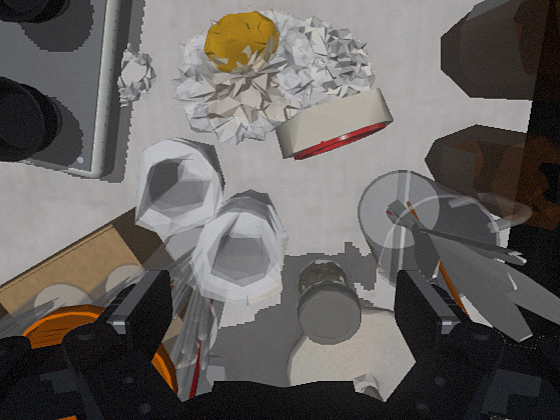

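The scene view shows, left to right, a dropper bottle (196,247), the white-cap bottle (221,209), the black-cap bottle (259,243) and the purple look-alike (299,258). The shaker's green tag is at (333,221) and its red tag at (376,211). I'll cast rays for these and zoom in to confirm which bottle is which.

```bash
cat > h.py <<'E'
import numpy as np,cv2
def ray(im,u,v,s=None):
    h=im['frame'].shape[0];f=h/2/np.tan(np.radians(im['vertical_fov'])/2)
    d=np.array([(u-im['cx'])/f,-(v-im['cy'])/f,-1.])
    if 'extrinsics' in im: T=np.linalg.inv(im['extrinsics'])
    else:
        W=np.eye(4);W[:3,:3]=s['tcp_rot'];W[:3,3]=s['ee_pos'];T=W@im['tool_from_camera']
    return T[:3,3],T[:3,:3]@d
def onz(im,u,v,z,s=None):
    o,d=ray(im,u,v,s);return o+d*(z-o[2])/d[2]
def two(a,b):
    (o,d),(p,e)=a,b
    A=np.c_[d,-e];t=np.linalg.lstsq(A,p-o,rcond=None)[0]
    x,y=o+d*t[0],p+e*t[1];return (x+y)/2,np.linalg.norm(x-y)
def blobs(f,lo,hi,amin=30):
    m=cv2.inRange(cv2.cvtColor(f,cv2.COLOR_BGR2HSV),lo,hi)
    n,_,st,c=cv2.connectedComponentsWithStats(m)
    return [(st[i].tolist(),c[i].round(1).tolist()) for i in range(1,n) if st[i,4]>=amin]
E
python3 - <<'E'
import pickle;from h import *
s,d=pickle.load(open('d0.pkl','rb'))
S,D=d['scene'],d['side']
for n in('scene','side'):
    print(n,'cam',np.linalg.inv(d[n]['extrinsics'])[:3,3].round(3))
    print(' g',blobs(d[n]['frame'],(50,120,60),(75,255,255)));print(' r',blobs(d[n]['frame'],(0,170,120),(5,255,255)))
for nm,a,b,z in[('green',(333,220.5),(270,258),.047),('red',(376,211),(281,291.5),.047)]:
    print(nm,onz(S,*a,z).round(4),onz(D,*b,z).round(4),two(ray(S,*a),ray(D,*b)))
a=cv2.resize(S['frame'][185:285,170:320],None,fx=4,fy=4,interpolation=cv2.INTER_CUBIC)
b=cv2.resize(D['frame'][155:275,200:330],None,fx=4,fy=4,interpolation=cv2.INTER_CUBIC)
b=cv2.resize(b,None,fx=400/480,fy=400/480)
cv2.imwrite('pics/a.png',a[:, :600]);cv2.imwrite('pics/b.png',b)
cv2.imwrite('pics/ab.png',cv2.resize(np.hstack([a,b[:400]]),(800,310)))
print(a.shape,b.shape)
E
```

```text
scene cam [0.029 0.519 0.722]
 g [([327, 215, 13, 11, 111], [333.1, 220.2])]
 r [([370, 205, 12, 10, 95], [375.7, 209.7])]
side cam [ 0.164 -0.451  0.417]
 g [([262, 254, 16, 10, 128], [269.5, 258.4])]
 r [([271, 286, 19, 11, 159], [279.9, 290.6])]
green [0.4214 0.1716 0.047 ] [0.4229 0.1716 0.047 ] (array([0.42223134, 0.17129093, 0.0468693 ]), np.float64(0.0012883714126717622))
red [0.3963 0.0748 0.047 ] [0.3994 0.0704 0.047 ] (array([0.39919087, 0.07272728, 0.04465014]), np.float64(0.0028546156252574773))
(400, 600, 3) (400, 433, 3)
```

View pics/ab.png

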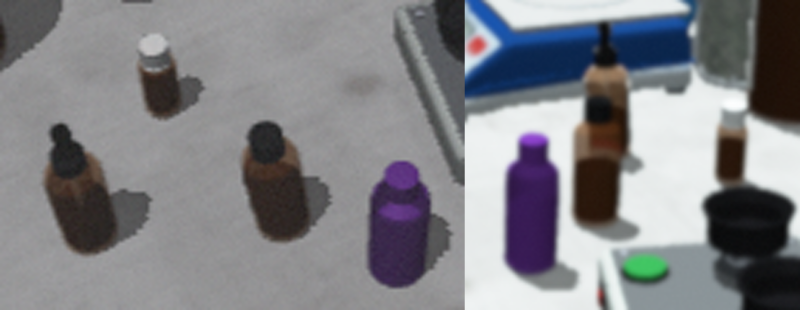

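The crop shows the dropper bottle (long bulb) on the left, the white-cap bottle at the back, and the target in the middle with its cap at scene (256,226) and side (252,194). The purple bottle is on the right.

```bash
python3 - <<'E'
import pickle;from h import *
s,d=pickle.load(open('d0.pkl','rb'))
S,D=d['scene'],d['side']
print('cap',onz(S,256.2,226.3,.102),onz(D,252.1,192,.102),two(ray(S,256.2,227),ray(D,252.1,193)))
print('base front',onz(S,261,262,0))
print('dropper',onz(S,189.4,226.3,.128));print('white',onz(S,219.4,197.3,.071));print('purple',onz(S,299.4,239.8,.102))
for nm,c in(('scene',(333.1,220.2)),('side',(269.5,258.4))): pass
g=np.array([.4222,.1715]);r=np.array([.3978,.0727]);y=(g-r)/np.linalg.norm(g-r);x=np.array([y[1],-y[0]])
print('len',np.linalg.norm(g-r),'yaw',np.arctan2(x[1],x[0]),'ring',g+.068*x,'red ring',r+.068*x)
E
```

```text
cap [0.45239287 0.33879451 0.102     ] [0.45373791 0.3440074  0.102     ] (array([0.45169549, 0.33934106, 0.10151147]), np.float64(0.0008084646055109664))
base front [0.43269151 0.34370872 0.        ]
dropper [0.49724672 0.45588253 0.128     ]
white [0.58389072 0.36371326 0.071     ]
purple [0.38285913 0.28171889 0.102     ]
len 0.10176836443610561 yaw -0.24211880438405842 ring [0.48821659 0.15519631] red ring [0.46381659 0.05639631]
```

>>> arm_command:
  hand: [85, 85, 85, 85, 85, 85, 85, 85]
  offset:
    - [30, 0, -10]
    - [60, -15, -15]
    - [90, -35, -20]
    - [120, -55, -20]
    - [150, -75, -20]
    - [180, -95, -20]
    - [210, -115, -20]
    - [240, -140, -20]
  delta_rot:
    - [0, 0, 0]
    - [0, 0, 0]
    - [0, 0, 0]
    - [0, 0, 0]
    - [0, 0, 0]
    - [0, 0, 0]
    - [0, 0, 0]
    - [0, 0, 0]

```text
t: 0.82
ee_pos: [0.5343, 0.2411, 0.2511]
tcp_rot: [[0.0, 1.0, 0.0], [1.0, -0.0, -0.0], [-0.0, 0.0, -1.0]]
force: [0.2, 0.3, -0.0]
grip_width: 0.995
finger_force: 0.0
```

>>> arm_command:
  hand: [85, 85, 85, 85, 85]
  offset:
    - [30, -25, 0]
    - [60, -50, 0]
    - [85, -70, 0]
    - [100, -83, 0]
    - [100, -83, 0]
  delta_rot:
    - [0, 0, 0]
    - [0, 0, 0]
    - [0, 0, 0]
    - [0, 0, 0]
    - [0, 0, 0]

```text
t: 1.23
ee_pos: [0.4479, 0.3447, 0.2512]
tcp_rot: [[-0.007, 1.0, -0.002], [1.0, 0.007, 0.002], [0.002, -0.002, -1.0]]
force: [-0.3, 0.8, 0.3]
grip_width: 0.994
finger_force: 0.0
```

```bash
python3 - <<'E'
from cell import robot
from h import *
s=robot.sense();w=robot.get_image('wrist');cv2.imwrite('pics/w1.png',w['frame'])
print(s['t'],s['ee_pos'],s['force'],s['qpos'].round(2) if hasattr(s['qpos'],'round') else s['qpos'])
import pickle;pickle.dump((s,w),open('w1.pkl','wb'))
E
```

```text
1.2333 [0.44790284 0.34467647 0.2511686 ] [-0.32864843  0.8313419   0.33004962] [-0.71  0.39 -0.04  1.7   0.01  1.05 -0.74]
```

View pics/w1.png

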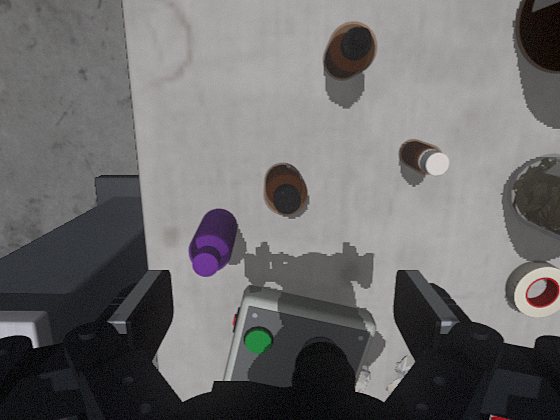

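The wrist view shows the target's cap at (287,199), the purple bottle at bottom left, the green tag at (258,339), and the green ring in front at about (320,365).

```bash
python3 - <<'E'
import pickle;from h import *
s,w=pickle.load(open('w1.pkl','rb'))
f=w['frame']
m=(f.max(2)<48).astype(np.uint8);m[:,:255]=0;m[:,320:]=0;m[:160]=0;m[230:]=0
n,_,st,c=cv2.connectedComponentsWithStats(m)
for i in range(1,n):
    if st[i,4]>100: print(st[i],c[i])
print('cap',onz(w,287,199,.102,s),onz(w,300,199,.102,s)[0]-onz(w,274,199,.102,s)[0])
b=blobs(f,(50,120,60),(75,255,255));print(b)
print('green',onz(w,*b[0][1],.046,s)); print('dropper',onz(w,357,41,.128,s),'white',onz(w,434,162,.071,s),'base far',onz(w,284,163,0.03,s),'purple',onz(w,205,262,.102,s))
E
```

```text
[273 184  28  30 538] [286.42936803 198.31412639]
cap [0.45159628 0.33965565 0.102     ] 0.020868484139462185
[([245, 329, 27, 25, 506], [257.7, 341.0])]
green [0.42252781 0.16877938 0.046     ]
dropper [0.4959812  0.45312909 0.128     ] white [0.5784744  0.36582632 0.071     ] base far [0.44906463 0.35766086 0.03      ] purple [0.3830934  0.28437251 0.102     ]
```

>>> arm_command:
  hand: [85, 85, 85, 85]
  offset:
    - [0, 0, 30]
    - [0, 0, 60]
    - [0, 0, 90]
    - [0, 0, 90]
  delta_rot:
    - [0, 0, 0]
    - [0, 0, 0]
    - [0, 0, 0]
    - [0, 0, 0]

```text
t: 1.62
ee_pos: [0.4505, 0.3368, 0.1564]
tcp_rot: [[0.002, 1.0, -0.006], [1.0, -0.002, -0.006], [-0.006, -0.006, -1.0]]
force: [-0.5, -0.3, -0.9]
grip_width: 0.995
finger_force: 0.0
```

>>> arm_command:
  hand: [85, 85, 85]
  offset:
    - [0, 0, 0]
    - [0, 0, 0]
    - [0, 0, 0]
  delta_rot:
    - [0, 0, 0]
    - [0, 0, 0]
    - [0, 0, 0]

```text
t: 1.87
ee_pos: [0.4533, 0.3403, 0.1632]
tcp_rot: [[0.001, 1.0, 0.002], [1.0, -0.001, 0.002], [0.002, 0.002, -1.0]]
force: [0.1, -0.3, -0.4]
grip_width: 0.997
finger_force: 0.0
```

Position is good. I'll descend 124 mm to TCP z≈0.038, let it settle, and close.

>>> arm_command:
  hand: [85, 85, 85, 85, 85, 85, 85, 85]
  offset:
    - [0, 0, 25]
    - [0, 0, 50]
    - [0, 0, 75]
    - [0, 0, 95]
    - [0, 0, 112]
    - [0, -1, 122]
    - [0, -1, 122]
    - [0, -1, 122]
  delta_rot:
    - [0, 0, 0]
    - [0, 0, 0]
    - [0, 0, 0]
    - [0, 0, 0]
    - [0, 0, 0]
    - [0, 0, 0]
    - [0, 0, 0]
    - [0, 0, 0]

```text
t: 2.53
ee_pos: [0.4515, 0.3404, 0.0402]
tcp_rot: [[-0.0, 1.0, 0.001], [1.0, 0.0, 0.001], [0.001, 0.001, -1.0]]
force: [0.2, -1.0, 0.3]
grip_width: 0.997
finger_force: 0.0
```

>>> arm_command:
  hand: [60, 45, 20, 20, 20, 20, 20, 20]
  offset:
    - [0, 0, 0]
    - [0, 0, 0]
    - [0, 0, 0]
    - [0, 0, 0]
    - [0, 0, 0]
    - [0, 0, 0]
    - [0, 0, 0]
    - [0, 0, 0]
  delta_rot:
    - [0, 0, 0]
    - [0, 0, 0]
    - [0, 0, 0]
    - [0, 0, 0]
    - [0, 0, 0]
    - [0, 0, 0]
    - [0, 0, 0]
    - [0, 0, 0]

```text
t: 3.2
ee_pos: [0.451, 0.3405, 0.0403]
tcp_rot: [[-0.0, 1.0, 0.001], [1.0, 0.0, 0.001], [0.001, 0.001, -1.0]]
force: [-3.2, -0.4, 8.6]
grip_width: 0.447
finger_force: 58.3
```

>>> arm_command:
  hand: [20, 20, 20, 20, 20, 20, 20, 20]
  offset:
    - [0, 0, -10]
    - [0, 0, -30]
    - [0, 0, -55]
    - [0, 0, -80]
    - [0, 0, -105]
    - [0, 0, -125]
    - [0, 0, -130]
    - [0, 0, -130]
  delta_rot:
    - [0, 0, 0]
    - [0, 0, 0]
    - [0, 0, 0]
    - [0, 0, 0]
    - [0, 0, 0]
    - [0, 0, 0]
    - [0, 0, 0]
    - [0, 0, 0]

```text
t: 3.87
ee_pos: [0.4517, 0.3405, 0.1713]
tcp_rot: [[0.0, 1.0, 0.003], [1.0, -0.0, 0.002], [0.002, 0.003, -1.0]]
force: [0.5, -0.4, -2.1]
grip_width: 0.444
finger_force: 59.4
```

>>> arm_command:
  hand: [20, 20, 20, 20, 20, 20, 20, 20]
  offset:
    - [-20, 4, 0]
    - [-45, 9, 0]
    - [-75, 14, 0]
    - [-105, 20, 0]
    - [-130, 26, 0]
    - [-150, 32, 0]
    - [-155, 37, 0]
    - [-155, 37, 0]
  delta_rot:
    - [0, 0, 0]
    - [0, 0, 0]
    - [0, 0, 0]
    - [0, 0, 0]
    - [0, 0, 0]
    - [0, 0, 0]
    - [0, 0, 0]
    - [0, 0, 0]

```text
t: 4.53
ee_pos: [0.4885, 0.1829, 0.1684]
tcp_rot: [[0.003, 1.0, -0.001], [1.0, -0.003, -0.001], [-0.001, -0.001, -1.0]]
force: [-0.7, 0.1, -0.9]
grip_width: 0.447
finger_force: 59.4
```

```bash
python3 - <<'E'
from cell import robot
from h import *
s=robot.sense();w=robot.get_image('wrist');S=robot.get_image('scene');D=robot.get_image('side')
print(s['t'],s['ee_pos'],s['force'],s['grip_width'])
import pickle;pickle.dump((s,w,S,D),open('w2.pkl','wb'))
cv2.imwrite('pics/w2.png',np.hstack([cv2.resize(w['frame'],(400,300)),cv2.resize(D['frame'][150:330,180:420],(400,300))]))
cv2.imwrite('pics/w2.png',np.vstack([cv2.imread('pics/w2.png'),np.hstack([cv2.resize(S['frame'][120:270,240:440],(400,300)),np.zeros((300,400,3),np.uint8)])]))
E
```

```text
4.5333 [0.48851297 0.18288241 0.16838145] [-0.69800158  0.08616197 -0.88648736] 0.4471393337995569
```

View pics/w2.png

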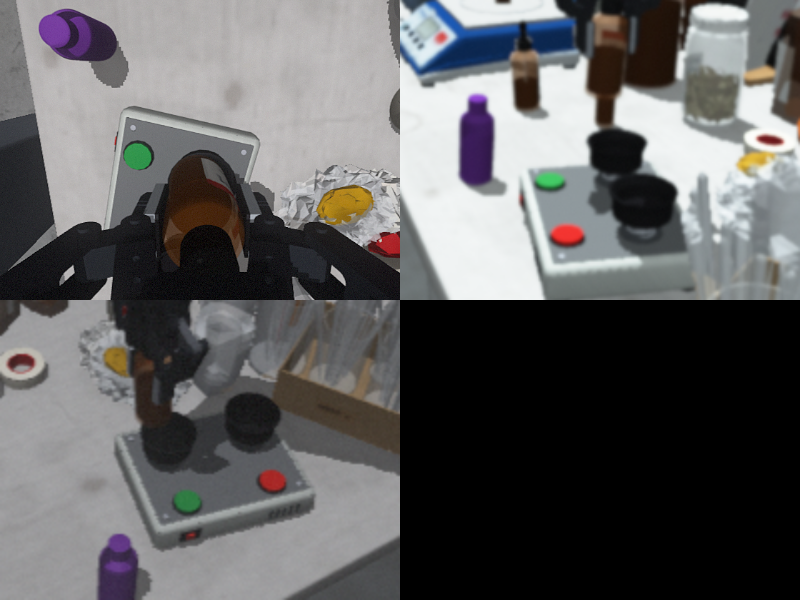

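The bottle is held upright. In the composite, the green ring's rim is at about (616,138) in the side part and (168,430) in the scene part. Next I'll measure the rim and tag positions precisely.

```bash
python3 - <<'E'
import pickle;from h import *
s0,d=pickle.load(open('d0.pkl','rb'));s,w,S,D=pickle.load(open('w2.pkl','rb'))
b=max(blobs(w['frame'],(50,120,60),(75,255,255)),key=lambda q:q[0][4]);print(b,'green',onz(w,*b[1],.046,s))
s1,w1=pickle.load(open('w1.pkl','rb'))
# rim: widest dark extents (x of blob) ; top edge = far rim
for im,(x0,x1,y0,y1) in((d['scene'],(305,345,165,208)),(d['scene'],(346,388,160,200)),(d['side'],(286,332,222,260)),(d['side'],(302,352,250,290))):
    f=im['frame'][y0:y1,x0:x1];m=(f.max(2)<45).astype(np.uint8)
    n,l,st,c=cv2.connectedComponentsWithStats(m);i=1+np.argmax(st[1:,4]);x,y,W,H,A=st[i]
    ws=[(np.ptp(np.where(r)[0])+1 if r.any() else 0) for r in (l==i)]
    # rim ellipse: centre column = mid of box; far rim point = top row; 
    u=x0+x+W/2; vt=y0+y
    P=onz(im,u,vt,.087);o,_=ray(im,u,vt);h=(P-o)[:2];h/=np.linalg.norm(h)
    print(st[i],A,'ring', (P[:2]-.032*h).round(4),'diam',np.linalg.norm(onz(im,x0+x,vt+5,.087)-onz(im,x0+x+W,vt+5,.087)).round(4), ws)
E
```

```text
([173, 200, 39, 38, 1142], [192.3, 218.5]) green [0.42198124 0.16948717 0.046     ]
[  6  11  27  28 585] 585 ring [0.4858 0.158 ] diam 0.0595 [0, 0, 0, 0, 0, 0, 0, 0, 0, 0, 0, np.int64(9), np.int64(11), np.int64(17), np.int64(20), np.int64(22), np.int64(24), np.int64(26), np.int64(26), np.int64(27), np.int64(27), np.int64(27), np.int64(27), np.int64(27), np.int64(26), np.int64(26), np.int64(25), np.int64(24), np.int64(24), np.int64(24), np.int64(23), np.int64(22), np.int64(22), np.int64(20), np.int64(18), np.int64(17), np.int64(15), np.int64(12), np.int64(1), 0, 0, 0, 0]
[  7   7  27  29 584] 584 ring [0.4649 0.063 ] diam 0.0605 [0, 0, 0, 0, 0, 0, 0, np.int64(9), np.int64(14), np.int64(18), np.int64(21), np.int64(23), np.int64(24), np.int64(26), np.int64(25), np.int64(27), np.int64(27), np.int64(26), np.int64(26), np.int64(26), np.int64(25), np.int64(26), np.int64(25), np.int64(25), np.int64(24), np.int64(23), np.int64(23), np.int64(21), np.int64(21), np.int64(20), np.int64(17), np.int64(16), np.int64(11), np.int64(12), np.int64(7), np.int64(3), 0, 0, 0, 0]
[  8   6  38  32 812] 812
[... 402 characters left out ...]
np.int64(17), np.int64(16), np.int64(13), np.int64(20), np.int64(21), np.int64(23), np.int64(25)]
[   0    0   43   38 1116] 1116 ring [0.4672 0.0703] diam 0.0667 [np.int64(21), np.int64(20), np.int64(19), np.int64(17), np.int64(16), np.int64(13), np.int64(20), np.int64(24), np.int64(29), np.int64(33), np.int64(36), np.int64(38), np.int64(39), np.int64(39), np.int64(39), np.int64(39), np.int64(38), np.int64(38), np.int64(36), np.int64(36), np.int64(35), np.int64(35), np.int64(35), np.int64(35), np.int64(35), np.int64(35), np.int64(35), np.int64(35), np.int64(33), np.int64(33), np.int64(32), np.int64(30), np.int64(29), np.int64(27), np.int64(25), np.int64(24), np.int64(17), np.int64(1), 0, 0]
```

>>> arm_command:
  hand: [20, 20, 20, 20, 20, 20]
  offset:
    - [-12, 0, 0]
    - [-25, -0.5, 0]
    - [-31, -0.5, 0]
    - [-31, -0.5, 0]
    - [-31, -0.5, 0]
    - [-31, -0.5, 0]
  delta_rot:
    - [0, 0, 0]
    - [0, 0, 0]
    - [0, 0, 0]
    - [0, 0, 0]
    - [0, 0, 0]
    - [0, 0, 0]

```text
t: 5.18
ee_pos: [0.4876, 0.1543, 0.1694]
tcp_rot: [[0.0, 1.0, 0.0], [1.0, -0.0, 0.0], [0.0, 0.0, -1.0]]
force: [-0.5, 0.2, -1.5]
grip_width: 0.451
finger_force: 59.4
```

```bash
python3 - <<'E'
from cell import robot
from h import *
s=robot.sense();S=robot.get_image('scene');D=robot.get_image('side')
print(s['t'],s['ee_pos'],s['force'],s['grip_width'])
cv2.imwrite('pics/s3.png',np.hstack([cv2.resize(S['frame'][130:220,275:395],None,fx=3.3,fy=3.3,interpolation=2),cv2.resize(D['frame'][170:260,250:370],None,fx=3.3,fy=3.3,interpolation=2)]))
E
```

```text
5.1833 [0.48757873 0.15433303 0.16942833] [-0.47362609  0.24725371 -1.52692983] 0.45070128659282277
```

View pics/s3.png

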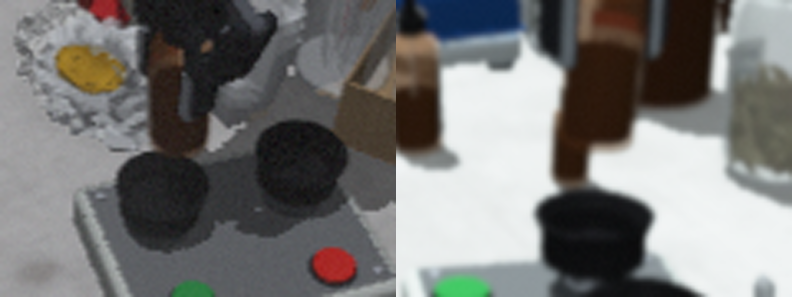

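The bottle hangs above the green ring, with its underside at about (180,140) in the left crop and (598,138) in the right. I'll check that against the projected ring axis.

```bash
python3 - <<'E'
import pickle;from h import *
s,w,S,D=pickle.load(open('w2.pkl','rb'))
for n,im,x0,y0,k in(('scene',S,275,130,0),('side',D,250,170,396)):
  for z in(.129,.087):
    p=im['extrinsics']@np.array([.488,.154,z,1]);f=210/np.tan(np.radians(im['vertical_fov'])/2)
    u=im['cx']+f*p[0]/-p[2];v=im['cy']-f*p[1]/-p[2];print(n,z,(u-x0)*3.3+k,(v-y0)*3.3, 'mm/px',-p[2]/f*1000/3.3)
E
```

```text
scene 0.129 167.77211171740993 137.6666693315461 mm/px 0.6374343663995576
scene 0.087 162.4606243460655 182.18963609432316 mm/px 0.6627920434442903
side 0.129 598.2751224144436 138.6911523501659 mm/px 0.4991787472090097
side 0.087 594.2874821808703 214.51585860777683 mm/px 0.5100561139890452
```

The side view agrees with the projection, but the scene view suggests the bottle is about 7 mm off or tilted. I'll measure the bottle's silhouette axis.

```bash
python3 - <<'E'
from cell import robot
from h import *
import pickle
s=robot.sense();S=robot.get_image('scene');D=robot.get_image('side');pickle.dump((s,S,D),open('s4.pkl','wb'))
print(s['ee_pos'],s['tcp_rot'].round(3) if hasattr(s['tcp_rot'],'round') else s['tcp_rot'])
def proj(im,P):
    p=im['extrinsics']@np.array([*P,1]);f=210/np.tan(np.radians(im['vertical_fov'])/2)
    return im['cx']+f*p[0]/-p[2],im['cy']-f*p[1]/-p[2]
for n,im in(('scene',S),('side',D)):
    for z in(.125,.135,.145,.155,.165):
        print(n,z,np.round(proj(im,[*s['ee_pos'][:2],z]),1))
cv2.imwrite('pics/s4.png',np.hstack([cv2.resize(S['frame'][130:190,300:360],None,fx=6.6,fy=6.6,interpolation=0),cv2.resize(D['frame'][160:220,280:340],None,fx=6.6,fy=6.6,interpolation=0)]))
for im,rows,x0,x1 in((S,range(150,180,3),310,350),(D,range(180,218,3),290,335)):
    for v in rows: print(v,[int(i) for i in im['frame'][v,x0:x1].max(1)])
E
```

```text
[0.48753307 0.1545702  0.16938199] [[-0.001  1.     0.   ]
 [ 1.     0.001  0.   ]
 [ 0.     0.    -1.   ]]
scene 0.125 [325.6 173.3]
scene 0.135 [326.  169.9]
scene 0.145 [326.4 166.5]
scene 0.155 [326.8 163.1]
scene 0.165 [327.2 159.5]
side 0.125 [310.8 214.2]
side 0.135 [311.1 208.6]
side 0.145 [311.4 202.9]
side 0.155 [311.7 197.2]
side 0.165 [312.  191.4]
150 [126, 131, 105, 93, 112, 142, 108, 53, 34, 43, 57, 60, 61, 63, 63, 59, 52, 53, 49, 48, 37, 45, 41, 33, 31, 31, 27, 27, 29, 35, 29, 31, 22, 32, 30, 28, 26, 26, 23, 26]
153 [130, 117, 119, 97, 83, 97, 108, 129, 109, 68, 55, 56, 50, 40, 45, 43, 42, 41, 41, 38, 64, 58, 36, 31, 30, 29, 29, 33, 30, 33, 29, 29, 26, 29, 29, 24, 37, 50, 57, 101]
156 [136, 124, 112, 92, 83, 83, 100, 105, 95, 85, 64, 49, 45, 42, 39, 44, 45, 37, 46, 43, 65, 72, 61, 42, 25, 27, 28, 32, 33, 24, 30, 70, 89, 94, 105, 119, 133, 124, 122, 111]
159 [88, 85, 85, 97, 125, 130, 131, 131, 136, 109, 62, 48, 40, 40, 40, 45, 42, 45, 43, 57, 71, 72, 65, 47, 29, 30, 30, 24, 28, 26, 48, 74, 88, 94, 105, 106, 109, 108, 108, 107]
162 [118, 128, 129, 130, 128, 112, 98, 96
[... 2935 characters left out ...]
 212, 229, 231, 227, 212, 198, 187, 169, 152, 139, 134, 132]
210 [237, 236, 236, 236, 236, 233, 215, 163, 101, 65, 56, 49, 43, 43, 41, 41, 42, 43, 42, 43, 44, 43, 42, 42, 42, 41, 40, 40, 39, 51, 87, 151, 207, 233, 240, 241, 241, 241, 241, 241, 240, 239, 235, 233, 228]
213 [240, 240, 240, 241, 241, 236, 214, 153, 86, 51, 48, 50, 53, 52, 53, 54, 52, 54, 64, 81, 95, 99, 99, 97, 97, 99, 106, 114, 126, 143, 166, 194, 224, 235, 237, 238, 238, 239, 239, 240, 240, 240, 241, 240, 241]
216 [242, 242, 242, 242, 242, 237, 207, 141, 75, 46, 42, 42, 42, 43, 42, 43, 44, 64, 114, 169, 198, 206, 206, 204, 204, 204, 207, 212, 218, 225, 231, 234, 236, 237, 237, 237, 237, 237, 238, 238, 238, 239, 239, 239, 239]
```

View pics/s4.png

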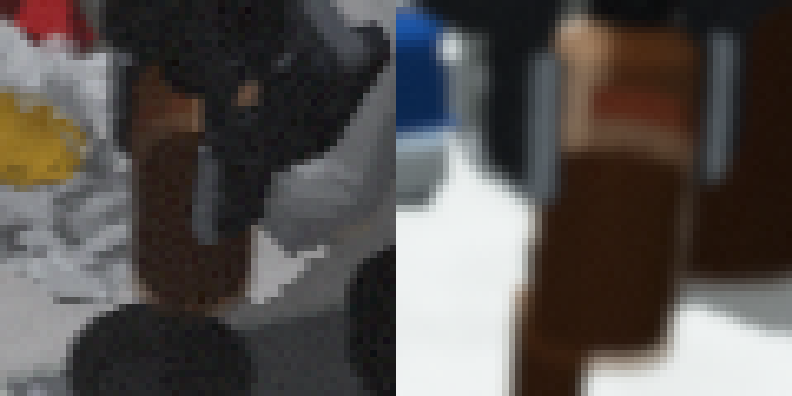

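The scene crop shows the bottle sitting 2–3 px right of the expected axis, and the side crop shows a slight lean, so it is tilted by about 0.1 rad in the grip. I'll check it in the wrist camera before correcting.

```bash
python3 - <<'E'
from cell import robot
from h import *
import pickle
s=robot.sense();w=robot.get_image('wrist');pickle.dump((s,w),open('w5.pkl','wb'))
f=w['frame'][190:420,180:400]
cv2.imwrite('pics/w5.png',cv2.resize(np.clip(f.astype(float)*1.6,0,255).astype(np.uint8),None,fx=2.6,fy=2.6,interpolation=2))
def proj(P):
    W=np.eye(4);W[:3,:3]=s['tcp_rot'];W[:3,3]=s['ee_pos'];p=np.linalg.inv(W@w['tool_from_camera'])@np.array([*P,1]);F=210/np.tan(np.radians(w['vertical_fov'])/2)
    return np.array([w['cx']+F*p[0]/-p[2]-180,w['cy']-F*p[1]/-p[2]-190])*2.6
x,y,z=s['ee_pos'];zb=z-.040
for h,r in((0,.0195),(.02,.0195),(.07,.0195),(.102,.011)):
    print(h,'centre',proj([x,y,zb+h]).round(),'L/R',proj([x-r,y,zb+h]).round(),proj([x+r,y,zb+h]).round(),'far',proj([x,y+r,zb+h]).round())
E
```

```text
0 centre [264. 132.] L/R [166. 132.] [362. 132.] far [264.  38.]
0.02 centre [264. 171.] L/R [155. 171.] [372. 171.] far [263.  68.]
0.07 centre [262. 321.] L/R [113. 321.] [411. 321.] far [262. 183.]
0.102 centre [260. 495.] L/R [149. 495.] [371. 495.] far [260. 399.]
```

View pics/w5.png

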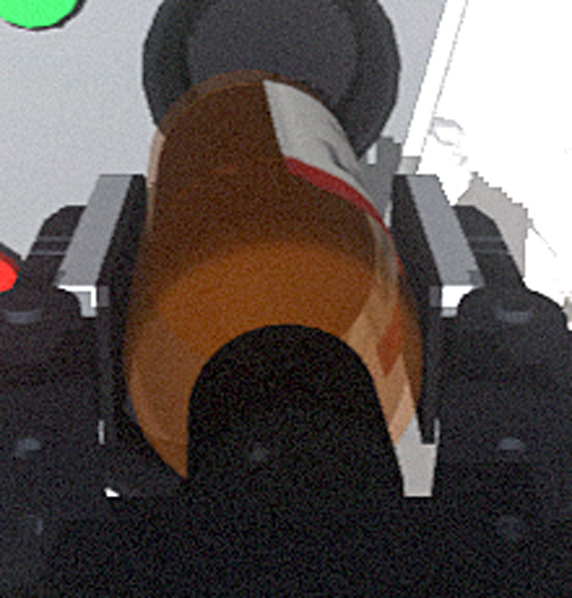

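The wrist view shows the base's far edge at y≈70 (38 expected for an upright bottle) and the cap's far edge at y≈323 (399 expected), with the cap centre about 23 px to the right. So the bottle leans about 0.13 rad in y and 0.05 rad in x about the TCP, with its base off towards -y. I'll turn the tool to stand it upright.

>>> arm_command:
  hand: [20, 20, 20, 20, 20, 20]
  offset:
    - [0, 0, 0]
    - [0, 0, 0]
    - [0, 0, 0]
    - [0, 0, 0]
    - [0, 0, 0]
    - [0, 0, 0]
  delta_rot:
    - [-0.8, 2.5, 0]
    - [-1.6, 5, 0]
    - [-2.5, 7.5, 0]
    - [-2.5, 7.5, 0]
    - [-2.5, 7.5, 0]
    - [-2.5, 7.5, 0]

```text
t: 5.93
ee_pos: [0.4877, 0.1543, 0.1694]
tcp_rot: [[-0.003, 0.999, 0.043], [0.992, -0.003, 0.13], [0.13, 0.043, -0.991]]
force: [-0.5, 0.7, -1.0]
grip_width: 0.449
finger_force: 59.4
```

```bash
python3 - <<'E'
from cell import robot
from h import *
import pickle
s=robot.sense();S=robot.get_image('scene');D=robot.get_image('side');pickle.dump((s,S,D),open('s6.pkl','wb'))
print(s['ee_pos'],s['tcp_rot'])
def proj(im,P):
    p=im['extrinsics']@np.array([*P,1]);f=210/np.tan(np.radians(im['vertical_fov'])/2)
    return np.round([im['cx']+f*p[0]/-p[2],im['cy']-f*p[1]/-p[2]],1)
for n,im in(('scene',S),('side',D)):
    for z in(.13,.14,.15,.16): print(n,z,proj(im,[*s['ee_pos'][:2],z]))
k=4.4
cv2.imwrite('pics/s6.png',np.hstack([cv2.resize(S['frame'][100:190,280:370],None,fx=k,fy=k,interpolation=2),cv2.resize(D['frame'][140:230,265:355],None,fx=k,fy=k,interpolation=2)]))
for im,rows,x0,x1 in((S,range(153,178,3),312,345),(D,range(189,218,3),294,330)):
    for v in rows: print(v,[int(i) for i in im['frame'][v,x0:x1].max(1)])
E
```

```text
[0.48769079 0.15433077 0.16940678] [[-0.00308467  0.99906011  0.0432364 ]
 [ 0.99155411 -0.00255018  0.12966862]
 [ 0.12965701  0.04327121 -0.99061429]]
scene 0.13 [325.8 171.5]
scene 0.14 [326.2 168.2]
scene 0.15 [326.6 164.7]
scene 0.16 [327.1 161.2]
side 0.13 [311.1 211.4]
side 0.14 [311.4 205.8]
side 0.15 [311.7 200.1]
side 0.16 [312.  194.4]
153 [116, 94, 86, 92, 108, 128, 151, 158, 106, 57, 49, 48, 45, 43, 46, 47, 48, 44, 42, 41, 58, 83, 63, 43, 29, 30, 26, 36, 32, 38, 33, 30, 34]
156 [112, 92, 79, 82, 98, 102, 94, 101, 91, 55, 50, 46, 46, 47, 46, 44, 49, 43, 40, 45, 79, 73, 64, 39, 29, 29, 26, 27, 29, 30, 34, 34, 41]
159 [86, 103, 123, 133, 133, 132, 136, 99, 68, 53, 44, 46, 46, 46, 45, 40, 48, 48, 42, 75, 79, 68, 42, 38, 33, 33, 28, 32, 29, 24, 79, 97, 103]
162 [131, 129, 130, 111, 99, 104, 88, 92, 65, 48, 44, 45, 46, 46, 45, 47, 46, 45, 80, 80, 67, 51, 33, 34, 30, 29, 33, 30, 37, 72, 84, 82, 87]
165 [120, 120, 129, 151, 151, 150, 105, 73, 54, 44, 41, 48, 46, 49, 44, 43, 47, 48, 67, 70, 59, 48, 35, 32, 44, 105, 140, 153, 116, 81, 77, 81, 77]
168 [150, 143, 114, 89, 88, 98, 98
[... 1456 characters left out ...]
8, 118, 120, 119, 119, 116, 116]
207 [239, 237, 226, 182, 127, 82, 53, 41, 39, 38, 37, 39, 39, 41, 41, 43, 42, 40, 40, 40, 38, 38, 37, 36, 36, 41, 82, 148, 201, 227, 231, 230, 227, 211, 198, 186]
210 [236, 233, 213, 160, 98, 61, 50, 46, 40, 40, 37, 40, 42, 41, 40, 42, 40, 39, 38, 38, 39, 38, 36, 38, 44, 68, 120, 181, 227, 238, 240, 241, 241, 241, 241, 241]
213 [240, 236, 213, 152, 84, 48, 46, 49, 51, 51, 49, 50, 51, 50, 58, 70, 80, 82, 83, 83, 85, 93, 106, 123, 142, 163, 188, 217, 232, 236, 237, 237, 238, 239, 239, 239]
216 [242, 236, 207, 141, 73, 44, 41, 42, 43, 43, 44, 43, 46, 65, 114, 163, 189, 197, 198, 198, 201, 204, 210, 217, 224, 230, 234, 236, 236, 237, 237, 237, 237, 237, 238, 238]
```

View pics/s6.png

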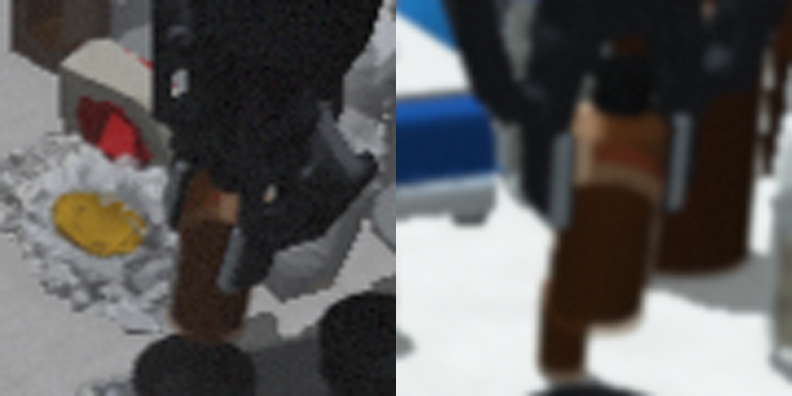

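The y lean is fixed, since the scene edge slope now matches the projection. The side crop shows the cap about 3 px right and the base about 1.5 px left, so roughly 0.08 rad of x lean remains. I'll correct that too.

>>> arm_command:
  hand: [20, 20, 20, 20, 20, 20]
  offset:
    - [0.5, 0, 0]
    - [1.2, -0.5, 0]
    - [1.2, -0.5, 0]
    - [1.2, -0.5, 0]
    - [1.2, -0.5, 0]
    - [1.2, -0.5, 0]
  delta_rot:
    - [-2, -0.8, 0]
    - [-4.2, -1.5, 0]
    - [-4.2, -1.5, 0]
    - [-4.2, -1.5, 0]
    - [-4.2, -1.5, 0]
    - [-4.2, -1.5, 0]

```text
t: 6.53
ee_pos: [0.4875, 0.1553, 0.1695]
tcp_rot: [[-0.001, 0.993, 0.116], [0.994, -0.011, 0.104], [0.105, 0.116, -0.988]]
force: [-0.1, -0.4, -1.9]
grip_width: 0.447
finger_force: 59.4
```

```bash
python3 - <<'E'
from cell import robot
from h import *
s=robot.sense();S=robot.get_image('scene');D=robot.get_image('side')
print(s['ee_pos'],s['tcp_rot'],'down 10mm in tool',np.array(s['tcp_rot']).T@[0,0,-10])
for im,rows,x0,x1 in((S,range(156,175,3),312,345),(D,range(192,211,3),294,330)):
    for v in rows:
        r=im['frame'][v,x0:x1].max(1).astype(int);c=np.where(r<(75 if im is S else 110))[0];k=np.split(c,np.where(np.diff(c)>1)[0]+1)[0];print(v,x0+k[0],x0+k[-1])
# dark cap in side
f=D['frame'][150:172,300:335].max(2)
for v in range(2,18,3): print(150+v,f[v].tolist())
E
```

```text
[0.48746409 0.15532881 0.16949452] [[-7.36111985e-04  9.93231464e-01  1.16149542e-01]
 [ 9.94494355e-01 -1.14439305e-02  1.04163398e-01]
 [ 1.04787572e-01  1.15586740e-01 -9.87754661e-01]] down 10mm in tool [-1.04787572 -1.1558674   9.87754661]
156 321 331
159 320 331
162 320 329
165 319 329
168 318 335
171 319 334
174 321 332
192 301 329
195 302 329
198 301 329
201 301 329
204 300 324
207 299 321
210 298 320
152 [23, 22, 24, 24, 24, 24, 26, 36, 62, 79, 77, 71, 61, 42, 28, 22, 22, 22, 21, 18, 21, 22, 22, 20, 21, 18, 20, 22, 21, 22, 24, 34, 48, 57, 58]
155 [24, 21, 22, 23, 23, 23, 21, 19, 17, 16, 17, 19, 16, 18, 16, 18, 19, 17, 18, 17, 18, 22, 25, 25, 24, 21, 22, 23, 23, 22, 23, 24, 28, 29, 25]
158 [20, 21, 23, 30, 41, 47, 42, 28, 18, 16, 16, 17, 18, 16, 14, 13, 14, 15, 14, 14, 17, 17, 23, 23, 23, 21, 21, 22, 21, 23, 23, 24, 23, 22, 22]
161 [23, 22, 27, 43, 69, 76, 64, 40, 21, 15, 14, 15, 15, 17, 16, 14, 13, 15, 15, 28, 38, 36, 26, 21, 22, 20, 20, 22, 22, 23, 25, 23, 23, 23, 27]
164 [23, 27, 47, 92, 134, 149, 124, 78, 46, 29, 20, 17, 15, 16, 15, 14, 15, 15, 18, 27, 34, 34, 27, 22, 22, 30, 41, 48, 49, 39, 28, 24, 24, 29, 32]
167 [23, 32, 67, 116, 144, 153, 154, 152, 148, 138, 123, 104, 83, 69, 66, 65, 65, 65, 67, 69, 68, 68, 65, 59, 46, 38, 64, 88, 90, 71, 44, 26, 29, 33, 34]
```

The bottle is now upright: the cap and base are both within 1 px of the vertical through the ring axis. I'll descend until just above the ring's floor.

>>> arm_command:
  hand: [20, 20, 20, 20, 20, 20, 20, 20]
  offset:
    - [-1.5, -1.7, 14]
    - [-3.1, -3.5, 29.6]
    - [-4.2, -4.6, 39.5]
    - [-5.2, -5.8, 49.4]
    - [-5.8, -6.4, 54.3]
    - [-5.8, -6.4, 54.3]
    - [-5.8, -6.4, 54.3]
    - [-5.8, -6.4, 54.3]
  delta_rot:
    - [0, 0, 0]
    - [0, 0, 0]
    - [0, 0, 0]
    - [0, 0, 0]
    - [0, 0, 0]
    - [0, 0, 0]
    - [0, 0, 0]
    - [0, 0, 0]

```text
t: 7.3
ee_pos: [0.4874, 0.1552, 0.115]
tcp_rot: [[-0.001, 0.993, 0.117], [0.994, -0.012, 0.104], [0.105, 0.117, -0.988]]
force: [-0.8, 0.3, -1.2]
grip_width: 0.452
finger_force: 59.4
```

>>> arm_command:
  hand: [20, 20, 20, 20, 20]
  offset:
    - [-0.5, -0.6, 5]
    - [-0.9, -1.1, 9]
    - [-1.2, -1.3, 11.5]
    - [-1.2, -1.3, 11.5]
    - [-1.2, -1.3, 11.5]
  delta_rot:
    - [0, 0, 0]
    - [0, 0, 0]
    - [0, 0, 0]
    - [0, 0, 0]
    - [0, 0, 0]

```text
t: 7.72
ee_pos: [0.4877, 0.1555, 0.1032]
tcp_rot: [[-0.001, 0.993, 0.118], [0.994, -0.012, 0.104], [0.105, 0.117, -0.988]]
force: [1.0, -0.1, 4.6]
grip_width: 0.452
finger_force: 59.5
```

Contact is as predicted: about 6 N, roughly 4 mm down, and little side force. I'll press on to the stop.

>>> arm_command:
  hand: [20, 20, 20, 20, 20, 20]
  offset:
    - [-0.4, -0.5, 4]
    - [-0.8, -0.9, 7.5]
    - [-1.0, -1.1, 9.5]
    - [-1.0, -1.2, 10]
    - [-1.0, -1.2, 10]
    - [-1.0, -1.2, 10]
  delta_rot:
    - [0, 0, 0]
    - [0, 0, 0]
    - [0, 0, 0]
    - [0, 0, 0]
    - [0, 0, 0]
    - [0, 0, 0]

```text
t: 8.22
ee_pos: [0.4879, 0.1561, 0.0942]
tcp_rot: [[-0.002, 0.993, 0.119], [0.994, -0.011, 0.105], [0.106, 0.119, -0.987]]
force: [-2.8, 1.0, 20.0]
grip_width: 0.451
finger_force: 62.0
```

The force is 20 N, above the spring's 11 N, so the ring is on its stop. Now I'll hold.

>>> arm_command:
  hand: [20, 20, 20, 20, 20, 20, 20, 20]
  offset:
    - [0, 0, 0]
    - [0, 0, 0]
    - [0, 0, 0]
    - [0, 0, 0]
    - [0, 0, 0]
    - [0, 0, 0]
    - [0, 0, 0]
    - [0, 0, 0]
  delta_rot:
    - [0, 0, 0]
    - [0, 0, 0]
    - [0, 0, 0]
    - [0, 0, 0]
    - [0, 0, 0]
    - [0, 0, 0]
    - [0, 0, 0]
    - [0, 0, 0]

```text
t: 8.88
ee_pos: [0.4879, 0.1561, 0.0942]
tcp_rot: [[-0.002, 0.993, 0.119], [0.994, -0.011, 0.105], [0.106, 0.119, -0.987]]
force: [-2.2, 0.9, 20.1]
grip_width: 0.448
finger_force: 62.0
```

```bash
python3 - <<'E'
from cell import robot
from h import *
import pickle
s=robot.sense();D=robot.get_image('side');S=robot.get_image('scene');w=robot.get_image('wrist');pickle.dump((s,S,D,w),open('s9.pkl','wb'))
print(s['t'],s['ee_pos'],s['force'],s['wrist_torque'])
def proj(im,P):
    p=im['extrinsics']@np.array([*P,1]);f=210/np.tan(np.radians(im['vertical_fov'])/2)
    return np.round([im['cx']+f*p[0]/-p[2],im['cy']-f*p[1]/-p[2]],1)
for z in(.053,.073,.095,.115,.145): print(z,'side',proj(D,[.488,.154,z]),'scene',proj(S,[.488,.154,z]))
print('side bottle/ring rows (cols 290..335)')
for v in range(196,252,3): print(v,D['frame'][v,288:334].max(1).tolist())
E
```

```text
8.8833 [0.48786233 0.15612963 0.09420849] [-2.22114105  0.88409592 20.09153322] [0.4460194  0.3823599  0.09745755]
0.053 side [309.1 252.9] scene [323.  195.4]
0.073 side [309.7 242.4] scene [323.7 189.5]
0.095 side [310.3 230.7] scene [324.5 182.7]
0.115 side [310.9 219.8] scene [325.3 176.3]
0.145 side [311.8 203. ] scene [326.5 166.3]
side bottle/ring rows (cols 290..335)
196 [233, 180, 98, 47, 34, 33, 31, 29, 28, 28, 25, 24, 23, 24, 24, 24, 24, 33, 61, 99, 109, 82, 45, 29, 26, 26, 27, 24, 21, 20, 21, 20, 21, 20, 23, 23, 24, 23, 22, 26, 32, 49, 59, 61, 57, 49]
199 [231, 183, 103, 47, 27, 26, 24, 24, 24, 24, 25, 25, 23, 26, 26, 24, 23, 22, 20, 20, 18, 18, 18, 19, 18, 18, 18, 18, 19, 20, 21, 24, 26, 24, 21, 21, 23, 23, 23, 24, 28, 32, 34, 30, 27, 26]
202 [214, 151, 73, 31, 24, 23, 24, 22, 23, 23, 24, 24, 22, 24, 23, 24, 21, 19, 18, 17, 16, 17, 15, 15, 15, 17, 15, 16, 25, 40, 52, 44, 31, 23, 24, 23, 24, 23, 22, 23, 23, 23, 24, 26, 34, 40]
205 [104, 75, 51, 41, 33, 28, 23, 23, 23, 23, 23, 22, 23, 35, 66, 84, 65, 31, 17, 13, 16, 14, 17, 13, 16, 15, 14, 13, 21, 43, 58, 46, 28, 21, 21, 2
[... 2389 characters left out ...]
, 41, 40, 39, 39, 36, 39, 45, 52, 44, 29, 22, 26, 51, 104, 177, 229, 242, 244, 244, 243, 244]
244 [238, 237, 231, 203, 142, 75, 34, 20, 15, 20, 29, 36, 37, 37, 38, 39, 39, 39, 40, 41, 41, 43, 43, 41, 41, 40, 40, 38, 38, 38, 37, 42, 47, 39, 23, 16, 16, 21, 55, 137, 213, 237, 240, 241, 240, 241]
247 [237, 236, 235, 232, 211, 146, 70, 27, 18, 18, 24, 27, 30, 32, 36, 37, 38, 41, 39, 41, 43, 41, 42, 42, 40, 40, 38, 38, 38, 36, 34, 32, 28, 21, 15, 19, 36, 81, 130, 157, 180, 204, 223, 232, 236, 238]
250 [170, 170, 170, 168, 148, 101, 49, 21, 13, 13, 14, 12, 14, 15, 15, 16, 19, 19, 21, 21, 24, 23, 24, 23, 23, 22, 23, 21, 19, 17, 18, 15, 15, 13, 15, 20, 50, 99, 138, 154, 158, 162, 177, 204, 227, 233]
```

In the side view the ring's rim sits at row ~242, which is the projected height for fully pressed. The bottle is centred (309.7 against ring 309.2) and its cap is in line (311.3 against 311.8). I'll complete the hold.

>>> arm_command:
  hand: [20, 20, 20, 20, 20, 20, 20, 20]
  offset:
    - [0, 0, 0]
    - [0, 0, 0]
    - [0, 0, 0]
    - [0, 0, 0]
    - [0, 0, 0]
    - [0, 0, 0]
    - [0, 0, 0]
    - [0, 0, 0]
  delta_rot:
    - [0, 0, 0]
    - [0, 0, 0]
    - [0, 0, 0]
    - [0, 0, 0]
    - [0, 0, 0]
    - [0, 0, 0]
    - [0, 0, 0]
    - [0, 0, 0]

```text
t: 9.7
ee_pos: [0.4879, 0.1561, 0.0942]
tcp_rot: [[-0.002, 0.993, 0.119], [0.994, -0.011, 0.105], [0.106, 0.119, -0.987]]
force: [-3.7, 1.6, 19.2]
grip_width: 0.448
finger_force: 62.0
```

>>> arm_command:
  hand: [20, 20, 20, 20, 20, 20, 20, 20]
  offset:
    - [0, 0, 0]
    - [0, 0, 0]
    - [0, 0, 0]
    - [0, 0, 0]
    - [0, 0, 0]
    - [0, 0, 0]
    - [0, 0, 0]
    - [0, 0, 0]
  delta_rot:
    - [0, 0, 0]
    - [0, 0, 0]
    - [0, 0, 0]
    - [0, 0, 0]
    - [0, 0, 0]
    - [0, 0, 0]
    - [0, 0, 0]
    - [0, 0, 0]

```text
t: 10.37
ee_pos: [0.4879, 0.1561, 0.0942]
tcp_rot: [[-0.002, 0.993, 0.119], [0.994, -0.011, 0.105], [0.106, 0.119, -0.987]]
force: [-2.9, 0.3, 20.1]
grip_width: 0.448
finger_force: 62.0
```

>>> arm_command:
  hand: [20, 20, 20, 20, 20, 20, 20, 20]
  offset:
    - [0, 0, 0]
    - [0, 0, 0]
    - [0, 0, 0]
    - [0, 0, 0]
    - [0, 0, 0]
    - [0, 0, 0]
    - [0, 0, 0]
    - [0, 0, 0]
  delta_rot:
    - [0, 0, 0]
    - [0, 0, 0]
    - [0, 0, 0]
    - [0, 0, 0]
    - [0, 0, 0]
    - [0, 0, 0]
    - [0, 0, 0]
    - [0, 0, 0]

```text
t: 11.03
ee_pos: [0.4879, 0.1561, 0.0942]
tcp_rot: [[-0.002, 0.993, 0.119], [0.994, -0.011, 0.105], [0.106, 0.119, -0.987]]
force: [-2.6, 1.8, 20.1]
grip_width: 0.45
finger_force: 62.0
```

>>> arm_command:
  hand: [20, 20, 20, 20, 20, 20, 20, 20]
  offset:
    - [0, 0, 0]
    - [0, 0, 0]
    - [0, 0, 0]
    - [0, 0, 0]
    - [0, 0, 0]
    - [0, 0, 0]
    - [0, 0, 0]
    - [0, 0, 0]
  delta_rot:
    - [0, 0, 0]
    - [0, 0, 0]
    - [0, 0, 0]
    - [0, 0, 0]
    - [0, 0, 0]
    - [0, 0, 0]
    - [0, 0, 0]
    - [0, 0, 0]

```text
t: 11.7
ee_pos: [0.4879, 0.1561, 0.0942]
tcp_rot: [[-0.002, 0.993, 0.119], [0.994, -0.011, 0.105], [0.106, 0.119, -0.987]]
force: [-3.4, 1.0, 19.7]
grip_width: 0.447
finger_force: 62.0
```

```bash
python3 -c "
from cell import robot
s=robot.sense();print(s['t'],s['ee_pos'],s['force'])
print(robot.finish_job())"
```

```text
11.7 [0.48785693 0.15612234 0.0941784 ] [-3.41123921  0.97142805 19.71994859]
the job is handed in; nothing more can be done
None
```

The amber bottle stands upright in the green-tagged ring, pressed to the stop at about 20 N; I held it there for over three seconds and handed the job in still pressing, though no verdict came back.

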